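Weigh a picking bin on the hand scale and set it on the outgoing mat

TASK

Weigh the longer of the two white bins with the hand scale: take the scale from its cradle, catch the bin's wire handle with the hook, raise it with the scale upright until the bin hangs just clear of the table (no more than 3 cm above it at any time), and hold it still there for two seconds. Then, still on the hook, carry it over and set it down gently and level in the middle of the black mat, unhook, and put the scale back in its cradle as you found it. Touch the bin only with the scale, do not tip it, and leave everything else where it is.

Things in the scene. Friction and masses are not known exactly. Their poses are not given: they have to be found in the camera images.
- scale: Hand-held spring scale, 0.27 kg. Origin: centre of its black handle block, 84 mm along own x, 24 along y (grip it across y), 30 along z; own z points up, away from the hook. Below: aluminium housing 34 x 22 mm (x, y) to z = -78 mm, black collar 34 x 44 mm (x, y) from z = -78 to -90. At the start it rests in the cradle, its top leaning 35 degrees towards the cradle's own -x.
- hook_tip (a point): Tip of the scale's steel J hook of 7 mm round wire, which lies in the scale's x-z plane below the collar. Unloaded, in the scale's frame: shank at x = -14 mm, tip at x = +16 mm ending at z = -114.5 mm, lowest outside point at z = -141.5 mm. The mouth opens to +x, between tip and collar (24 mm high); 21 mm wide inside.
- scale_hook (a joint): How far the hook is pulled out of the scale along the scale's -z, m: 0 unloaded, at most 0.07. Damped spring of 120 N/m with 0.7 N preload; the hook itself weighs 0.5 N, so the reading is about (load in N - 0.2) / 120.
- hook_seat (a point): The inside bottom of the hook, where a hung handle rests; unloaded it is 134.5 mm below the scale's origin on its z axis.
- bin_long: White open bin, 100 mm (own x) by 150 mm (own y), walls 50 mm high, holding steel bushings fixed in it (tops 31 mm above the underside), 0.36 to 0.8 kg. Origin: centre of its underside. A fixed steel wire handle arches over it lengthwise. Symmetric.
- bin_long_bar (a point): Middle of the long bin's wire handle, on the centre line of the 8 mm round wire, 105 mm above the underside. The wire lies in the bin's plane x = 0: level, parallel to own y, for 45 mm either side of this point, then slopes down to the end walls.
- bin_short: The other white bin, 100 x 100 mm, walls 50 mm, same kind of handle at 105 mm. Bystander. Origin: centre of its underside.
- mat: Outgoing mat: black rubber, 180 mm (x) by 200 mm (y), 6 mm thick, fixed. Origin: centre of its underside, on the table.
- cradle: Fixed dark steel cradle on a 170 x 100 mm foot; origin on the table straight below the handle of the resting scale, own z up. It holds the scale leaning 35 degrees: the scale's z axis is then (-0.574, 0, 0.819) in the cradle's frame, its y axis the cradle's y, its hook end towards the cradle's +x.
- cradle_rest (a point): Where the scale's origin (handle centre) is when it rests in the cradle, 150 mm above the table.
- cradle_seat (a point): Middle of the cradle's sloping channel, where the collar's underside rests on two ledges, 22 mm apart for the hook, between cheeks 54 mm apart that end 44.5 mm below the resting handle's centre along the scale's axis; back plate on the -x side. The scale goes in and out along its own axis, from above, and needs about 110 mm of travel for the hook to come free.
- tape: Bystander: cardboard-brown tape roll lying flat, 100 mm across, 48 mm high. Origin: centre of its underside.
- carton: Bystander: closed brown carton 80 x 70 x 60 mm. Origin: centre of its underside.

How it is judged:
On the way, in this order (a step that is already met when the one before it is completed fails the run):
1. the long bin hangs still from the hook of the upright scale, clear of the table, for 1.2 s (height (world z) of bin_long between 0.008 and 0.04 m and contact force between bin_long and scale above 1.5 N and linear speed of bin_long below 0.05 m/s and angle between scale's own z axis and vertical below 0.26 rad and angle between bin_long's own z axis and vertical below 0.3 rad), for 1.2 s.
2. the long bin stands on the middle of the mat, off the hook (horizontal distance between bin_long and mat below 0.035 m and height (world z) of bin_long between 0.002 and 0.011 m and angle between bin_long's own z axis and vertical below 0.08 rad and linear speed of bin_long below 0.02 m/s and contact force between bin_long and scale below 0.2 N), for 0.2 s.
At the end, for the whole second after the job is handed in: The long bin stands level and at rest on the mat, its centre within 35 mm of the mat's centre, off the hook, and the scale is at rest in its cradle, handle centre within 12 mm of its place and leaning 29 to 41 degrees (all of step 2 and distance between scale and cradle_rest below 0.012 m and angle between scale's own z axis and vertical between 0.5 and 0.72 rad and linear speed of scale below 0.02 m/s); the robot touches nothing.
It fails at once if the bin is raised more than 40 mm (height (world z) of bin_long above 0.04 m).
It fails at once if the bin is tipped by more than 29 degrees (angle between bin_long's own z axis and vertical above 0.5 rad).
It fails at once if the bin is dropped or swung (faster than 0.5 m/s) (linear speed of bin_long above 0.5 m/s).
It fails at once if the robot itself touches the bin (contact force between any of the fingers, the arm and bin_long above 1 N).
It fails at once if a bystander is moved by more than 20 mm (distance of any of bin_short, tape, carton from where it was at the start of the episode above 0.02 m).
It also fails if it takes over 72 s, if anything falls off the work surface, if the arm or the gripper's body presses on something with over 40 N, if the wrist force passes 120 N, or if a joint passes its speed limit or range.

ROBOT

A 6-joint arm with a two-finger parallel gripper is mounted at the origin on the work surface. World frame = base frame: x ahead of the robot, y to its left, z up, the work surface at z = 0. Lengths are in m, angles in rad, forces in N, time in s.
With the tool pointing down it reaches from about 0.3 to 0.825 m from the base axis. Payload 5.4 kg.
Tool frame: the origin (TCP) lies at the very end of the fingers, on their centre line; the grasp point (between the pads) lies 19 mm behind it; z points along the fingers, y is the line along which they close (so a half turn about z gives the same grasp; the last joint's range is limited). The gripper opens to 92 mm and grips with 3 to 60 N. Pads are 20 mm wide; open, the fingers measure 128 mm over their backs; the gripper's body (75 mm by 189 mm) begins 69 mm behind the grasp point.
Start: joints at [0.945, 0.158, 1.597, -0, 1.386, -0.21], TCP at [0.232, 0.526, 0.215] pointing down, gripper open.
Joint ranges: [-2.91, 2.91], [-0.94, 2.29], [0.18, 2.7], [-1.29, 4.43], [0.17, 2.64], [-3, 3]. Speed limits (rad/s): [2.57, 2.57, 3.14, 3.14, 3.14, 3.14].

INTERFACE

Orientations are given as a rotation vector (axis times angle).
In Python, from workcell import bot gives the robot as it stands. Calls block until the motion is done:
- bot.goto(position, orientation): joint-space move of the TCP to a pose.
- bot.line_to(position, rot=None, max_speed=0.15): straight line of the TCP; rot=None keeps the orientation; max_speed is the mean speed in m/s.
- bot.set_joints(angles): joint-space move.
- bot.set_gripper(opening, newtons=None): opening from 0.0 (shut) to 1.0 (fully open); newtons is the grip in N (None keeps the last); returns when the fingers have stopped.
- bot.hold(seconds).
- bot.inverse_kinematics(position, orientation): joint angles nearest the present ones, or None.
- bot.read_camera(name): name is "scene" or "top" or "wrist"; returns a dict with "pixels" (384x512x3 uint8, blue, green, red), "fx", "fy", "cx", "cy" (pixels), "R" (3x3) and "t" (3): a world point X has camera coordinates R X + t. Camera axes: x right, y down, z forward; pixel columns grow to the right and rows downward; lengths in m; the calibration is good to about 2 mm. A picture is of the moment at which its call begins. There is no depth.
A pose or a line that the arm cannot do raises bot.MotionError and nothing moves.
- bot.job_done(): hands the job in; it is judged then, once.
Readings, each from a call of its own:
- bot.current_clock(): time.
- bot.current_joints(): joint angles.
- bot.current_joint_vel(): joint speeds.
- bot.current_effort(): joint torques, N m.
- bot.current_ee_pos(): TCP position.
- bot.current_tool_rot(): TCP orientation.
- bot.current_contact_force(): force on the tool from outside, world axes, zero at the start.
- bot.current_ft_torque(): the same for the moment, N m.
- bot.current_opening(): opening from 0.0 (shut) to 1.0 (fully open).
- bot.current_grip_force(): force on a finger pad.
Only numpy, scipy, OpenCV 4.12 (cv2) and the standard library are available. Lean on these libraries where they do the work, as an engineer would, in place of code of your own. Each camera call takes 0.05 s, during which the arm holds its last target. There are 200 camera calls.

## Working session

There is one attempt and no reset: what is moved stays moved. The work goes in short steps, each a Python script; the robot and the scene stay as the last script left them, time stands still between calls to the robot, and variables do not carry over. Pictures are saved under pics/ and viewed, at most 14 in all, crops included, and the job is handed in when it is done.

```bash
ls; mkdir -p pics; python3 - <<'E'
from workcell import bot
import cv2,numpy as np
for n in("scene","top"):
    c=bot.read_camera(n); cv2.imwrite(f"pics/{n}0.png",c["pixels"])
    print(n,c["fx"],c["fy"],c["cx"],c["cy"],np.round(c["R"],4).tolist(),np.round(c["t"],4).tolist())
print(bot.current_clock(),bot.current_ee_pos(),bot.current_tool_rot())
E
```

```text
pics
scene 493.1589486256878 493.1589486256878 250.34052802494494 200.74306088268196 [[0.6982, 0.7156, 0.0204], [0.4955, -0.4625, -0.7352], [-0.5167, 0.5235, -0.6775]] [-0.3807, -0.2069, 1.7739]
top 395.346313751304 395.346313751304 260.69070473911125 192.99471325556453 [[-0.0038, -1.0, -0.0054], [-0.9975, 0.0042, -0.0704], [0.0704, 0.0051, -0.9975]] [-0.0172, 0.5632, 1.0052]
0.1 [0.23192825 0.52553775 0.21372562] [-6.48229744e-01 -3.07327736e+00  2.43319842e-03]
```

View pics/scene0.png

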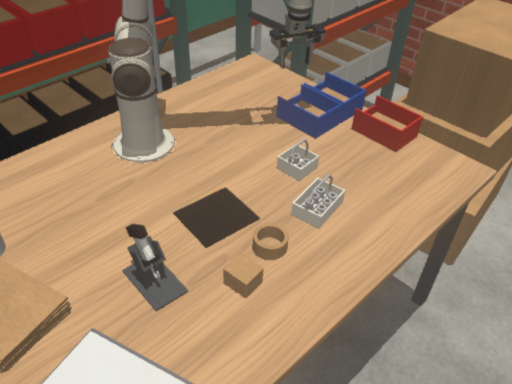

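View pics/top0.png

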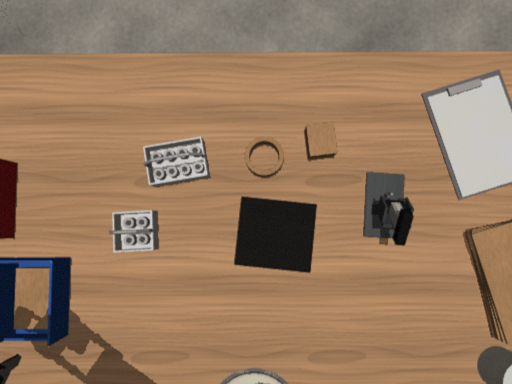

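The top view shows the long bin at about (176,161), mat (276,234), cradle foot (384,205) with its handle leaning to (402,220), short bin (134,231), tape (264,157) and carton (321,139). Next I'll measure from enlarged crops.

```bash
python3 - <<'E'
import cv2,numpy as np
im=cv2.imread("pics/top0.png"); s=cv2.imread("pics/scene0.png")
a=cv2.resize(im[130:190,137:217],(400,300),interpolation=cv2.INTER_CUBIC)   # x5
b=cv2.resize(im[165:255,355:420],None,fx=6,fy=6,interpolation=cv2.INTER_CUBIC)[:540,:390] # x6
c=np.zeros((540,800,3),np.uint8); c[:300,:400]=a; c[:,405:795]=b
d=cv2.resize(s[170:230,285:350],None,fx=4,fy=4,interpolation=cv2.INTER_CUBIC); c[300:540,:260]=d
cv2.imwrite("pics/crop1.png",c)
g=im.max(2); m=((g<40)*255).astype(np.uint8)
n,l,st,ce=cv2.connectedComponentsWithStats(m)
for i in range(1,n):
    if st[i,4]>150:
        cn,_=cv2.findContours((l==i).astype(np.uint8),0,2); r=cv2.minAreaRect(cn[0]); print(st[i],ce[i].round(1),r, cv2.boxPoints(r).round(1).tolist())
hsv=cv2.cvtColor(im,cv2.COLOR_BGR2HSV); w=((hsv[...,1]<40)&(hsv[...,2]>120)).astype(np.uint8)
for x0,y0,x1,y1 in((137,130,217,190),(100,200,165,260)):
    q=np.argwhere(w[y0:y1,x0:x1])[:,::-1]+[x0,y0]; r=cv2.minAreaRect(q.astype(np.float32)); print(r,cv2.boxPoints(r).round(1).tolist())
E
```

```text
[ 235  197   81   75 4987] [275.2 234.2] ((275.2547912597656, 234.07945251464844), (74.74493408203125, 66.9982681274414), 6.009006023406982) [[234.60000610351562, 263.5], [241.60000610351562, 196.89999389648438], [315.8999938964844, 204.6999969482422], [308.8999938964844, 271.29998779296875]]
[372 197  17  40 347] [379. 216.] ((378.8108215332031, 217.3648681640625), (39.7845573425293, 14.631509780883789), 80.53767395019531) [[368.29998779296875, 198.89999389648438], [382.79998779296875, 196.5], [389.29998779296875, 235.8000030517578], [374.8999938964844, 238.1999969482422]]
[385 199  28  46 590] [401.4 221.2] ((400.75, 220.74998474121094), (46.479522705078125, 23.92616844177246), 78.69007110595703) [[384.5, 200.3000030517578], [407.8999938964844, 195.60000610351562], [417.0, 241.1999969482422], [393.6000061035156, 245.89999389648438]]
[  0 355  20  29 227] [  7.5 367.3] ((5.916116714477539, 367.1912536621094), (13.35348129272461, 32.687355041503906), 34.99202346801758) [[-8.899999618530273, 376.79998779296875], [9.800000190734863, 350.0], [20.799999237060547, 357.6000061035156], [2.0, 384.3999938964844]]
((174.79171752929688, 160.42752075195312), (39.32280349731445, 59.84090805053711), 80.13418579101562) [[141.89999389648438, 146.1999969482422], [200.89999389648438, 135.89999389648438], [207.60000610351562, 174.6999969482422], [148.6999969482422, 184.89999389648438]]
((132.5253448486328, 230.6842498779297), (40.342708587646484, 40.2316780090332), 87.87889862060547) [[111.69999694824219, 211.3000030517578], [151.89999389648438, 209.8000030517578], [153.39999389648438, 250.10000610351562], [113.19999694824219, 251.60000610351562]]
```

View pics/crop1.png

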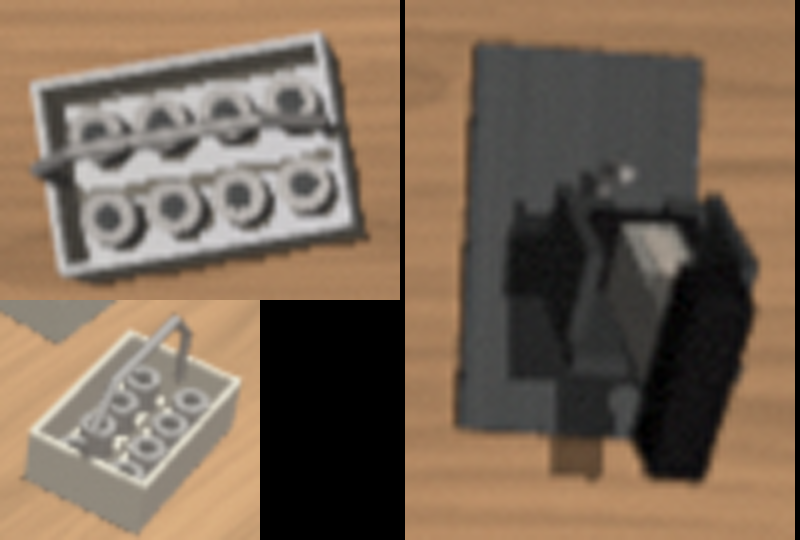

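The crop shows the long bin's rim corners near (143.6,146.6), (201.6,137), (208.4,175.6) and (150,184.4). The foot's corners are near (367,172), (404.5,175) and (364,236), and the handle leans towards the robot, so cradle +x is about world +x. I'll turn these into world positions and then look with the wrist camera.

```bash
cat > h.py <<'E'
import numpy as np,cv2
from scipy.spatial.transform import Rotation as Ro
from workcell import bot
def ray(c,uv,z):
    d=np.c_[(np.array(uv)-[c["cx"],c["cy"]])/[c["fx"],c["fy"]],np.ones(len(uv))]@c["R"]; C=-c["R"].T@c["t"]
    return C+d*((z-C[2])/d[:,2])[:,None]
def proj(c,X):
    P=np.atleast_2d(X)@c["R"].T+c["t"]; return P[:,:2]/P[:,2:]*[c["fx"],c["fy"]]+[c["cx"],c["cy"]]
def toolrot(yaw,lean=0.):   # tool orientation holding the scale: x of scale at yaw, top leaning to -x
    return (Ro.from_euler("z",yaw)*Ro.from_euler("y",-lean)*Ro.from_matrix(np.diag([-1.,1,-1]))).as_rotvec()
E
cat > a.py <<'E'
from h import *
c=bot.read_camera("top")
for k,uv,z in(("bin",[(143.6,146.6),(201.6,137),(208.4,175.6),(150,184.4)],.05),("mat",[(234.6,263.5),(241.6,196.9),(315.9,204.7),(308.9,271.3)],.006),("foot",[(366.8,172),(404.5,175),(363.7,236.2)],.008),("short",[(111.7,211.3),(151.9,209.8),(153.4,250.1),(113.2,251.6)],.05),("tape",[(264,157)],.048),("carton",[(321,139)],.06)):
    X=ray(c,uv,z)[:,:2]; print(k,X.round(4).tolist(),X.mean(0).round(4),[round(float(np.linalg.norm(X[i]-X[i-1])),4) for i in range(len(X))])
E
python3 a.py
```

```text
bin [[0.6805, 0.2775], [0.7044, 0.1301], [0.6056, 0.1123], [0.584, 0.2597]] [0.6436 0.1949] [0.0982, 0.1493, 0.1004, 0.149]
mat [[0.381, 0.049], [0.5541, 0.0308], [0.5328, -0.1639], [0.3603, -0.1435]] [ 0.457  -0.0569] [0.1936, 0.1741, 0.1959, 0.1737]
foot [[0.6181, -0.2985], [0.6098, -0.3972], [0.4503, -0.2867]] [ 0.5594 -0.3275] [0.1683, 0.099, 0.194]
short [[0.5165, 0.355], [0.5199, 0.2539], [0.4194, 0.2485], [0.416, 0.3489]] [0.4679 0.3016] [0.1007, 0.1012, 0.1006, 0.1004]
tape [[0.6527, -0.0284]] [ 0.6527 -0.0284] [0.0]
carton [[0.6957, -0.1717]] [ 0.6957 -0.1717] [0.0]
```

The sizes check out: bin 0.149 x 0.099, mat 0.195 x 0.174 and foot 0.168 x 0.099. Next are wrist views over the bin and the cradle.

```bash
python3 - <<'E'
from h import *
import pickle
def shot(n):
    c=bot.read_camera("wrist"); cv2.imwrite(f"pics/{n}.png",c["pixels"]); pickle.dump(c,open(f"{n}.pkl","wb")); print(n,(-c["R"].T@c["t"]).round(3),c["R"][2].round(3),round(c["fx"]))
    return c
bot.goto([0.57,0.18,0.36],toolrot(0.171)); c=shot("w_bin"); print(proj(c,[.6436,.1949,.05]))
bot.goto([0.47,-0.33,0.36],toolrot(-0.075)); c=shot("w_cr"); print(proj(c,[.53,-.342,.0]))
print(bot.current_clock(),bot.current_joints().round(2))
E
```

```text
w_bin [0.489 0.166 0.53 ] [ 0.285  0.049 -0.957] 266
[[257.92060643 192.51570537]]
w_cr [ 0.389 -0.324  0.53 ] [ 0.29  -0.022 -0.957] 266
[[253.09094645 177.63746637]]
3.9667 [-0.82  0.1   1.37  0.    1.66 -2.32]
```

View pics/w_bin.png

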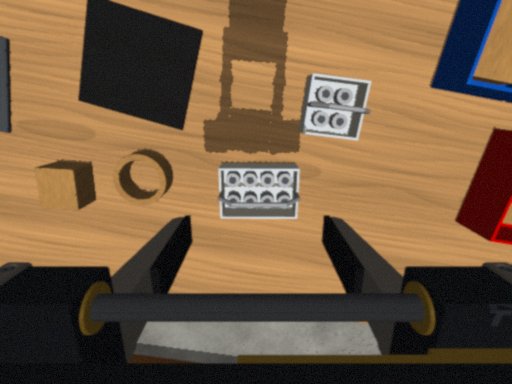

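View pics/w_cr.png

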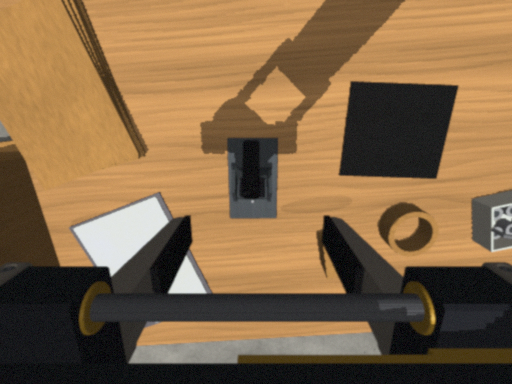

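The wrist views show the bin square to the image with its rim at (219–299, 163–219), which confirms its yaw and centre. In the second view the cradle is centred at (253,178), with the handle at about (243–260, 138–200). Now I'll fit the handle block by overlaying its model on the images.

```bash
cat > ov.py <<'E'
from h import *
import pickle,sys,itertools
x,y,yaw=map(float,sys.argv[1:4])
T=bot.read_camera("top"); Wc=pickle.load(open("w_cr.pkl","rb")); T0=dict(T,pixels=cv2.imread("pics/top0.png"))
print("handle from top px",ray(T,[(401.4,221.2)],.15))
Rz=Ro.from_euler("z",yaw); Rs=Rz*Ro.from_euler("y",-np.radians(35)); o=np.array([x,y,.15])
def box(lo,hi): return np.array(list(itertools.product(*zip(lo,hi))))
H=Rs.apply(box([-.042,-.012,-.015],[.042,.012,.015]))+o
C=Rs.apply(box([-.017,-.022,-.090],[.017,.022,-.078]))+o
fc=np.array([.5295,-.342,0])
F=Rz.apply(box([-.085,-.05,.008],[.085,.05,.008]))+fc
out=[]
for c,(x0,y0,x1,y1),k in((T0,(355,165,420,255),6),(Wc,(215,130,290,225),5.6)):
    im=cv2.resize(c["pixels"][y0:y1,x0:x1],None,fx=k,fy=k,interpolation=cv2.INTER_CUBIC); im=cv2.convertScaleAbs(im,alpha=1.8,beta=15)
    for P,col in((H,(0,0,255)),(C,(0,255,0)),(F,(255,0,0))):
        q=((proj(c,P)+.5-[x0,y0])*k).astype(np.int32); cv2.polylines(im,[cv2.convexHull(q)],True,col,1)
        if P is H:
            top=q[[1,3,7,5]]; cv2.polylines(im,[top],True,(0,255,255),1)
    out.append(im[:540,:400])
h=max(i.shape[0] for i in out); out=[cv2.copyMakeBorder(i,0,h-i.shape[0],0,0,0) for i in out]
cv2.imwrite(sys.argv[4],np.hstack(out)[:600,:800])
E
python3 - <<'E'
from h import *
import pickle
T=bot.read_camera("top");print(ray(T,[(401.4,221.2)],.15)); W=pickle.load(open("w_cr.pkl","rb")); print(ray(W,[(251.5,168)],.15))
E
python3 ov.py 0.49 -0.341 -0.075 pics/ov1.png
```

```text
[[ 0.48911694 -0.33603284  0.15      ]]
[[ 0.47545812 -0.33812576  0.15      ]]
handle from top px [[ 0.48911694 -0.33603284  0.15      ]]
```

View pics/ov1.png

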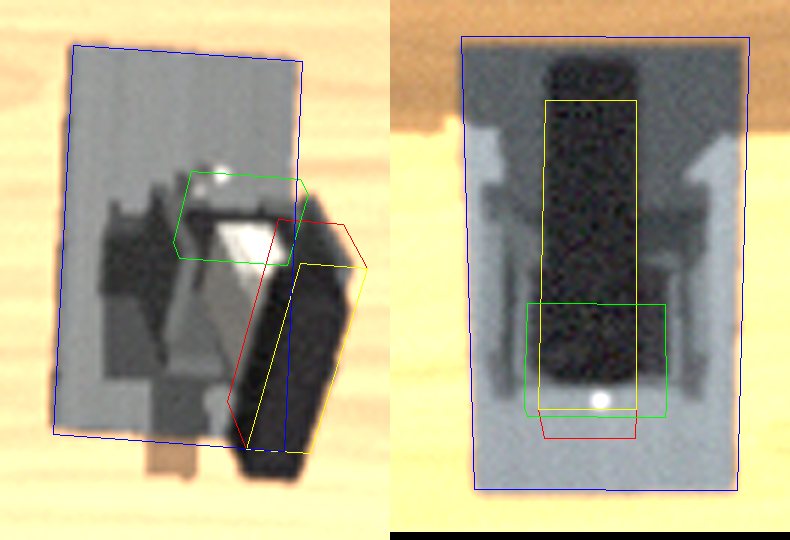

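The foot outline fits in both views, but the handle lies about 10–12 mm nearer the robot than the guess (image rows 58–382 against the model's 100–438 in the wrist crop). I'll check the corrected guess.

```bash
python3 ov.py 0.478 -0.338 -0.075 pics/ov2.png
```

```text
handle from top px [[ 0.48911694 -0.33603284  0.15      ]]
```

View pics/ov2.png

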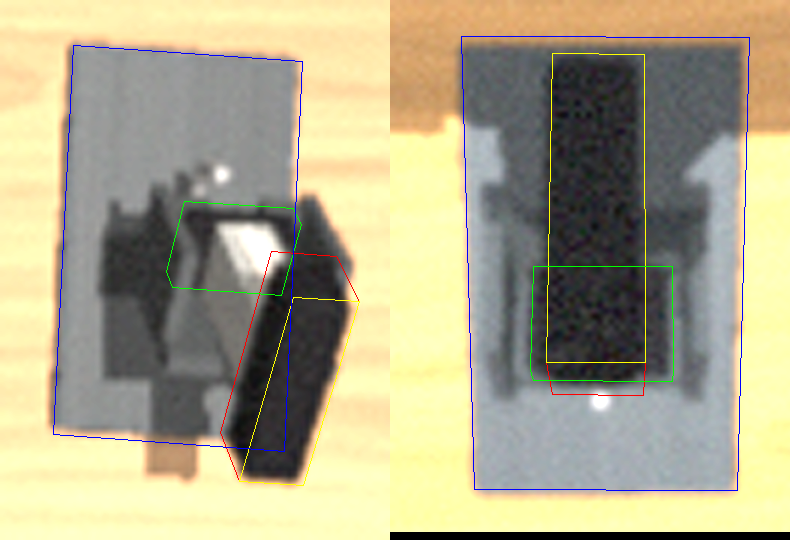

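The handle now fits in both views to about 1 mm, so I take the cradle at (0.478, -0.339) with yaw -0.075. Next: grasp, draw out along the axis, and take the scale upright to the bin.

```bash
cat >> h.py <<'E'
L=np.radians(35); CR=np.array([.478,-.339,.150]); CY=-.075; G=.016
BIN=np.array([.6436,.1949]); BY=.171; MAT=np.array([.457,-.057])
ZS=Ro.from_euler("z",CY).apply([-np.sin(L),0,np.cos(L)])
def cr(d): return CR+(d-G)*ZS           # TCP with the scale d above its seat along the cradle axis
def up(xy,z): return np.array([*xy,z-G])  # TCP for an upright scale with origin at xy,z
def st(m): print(m,"t",round(bot.current_clock(),2),"F",bot.current_contact_force().round(2),"open",round(float(bot.current_opening()),3),"p",bot.current_ee_pos().round(4),flush=True)
E
python3 - <<'E'
from h import *
R=toolrot(CY,L)
bot.goto(cr(.10),R); st("pre")
bot.line_to(cr(0),max_speed=.1); st("at")
bot.set_gripper(0.,45); st("grip"); print(bot.current_grip_force())
bot.line_to(cr(.012),max_speed=.03); st("lift")
bot.line_to(cr(.14),max_speed=.1); st("out")
c=bot.read_camera("scene"); cv2.imwrite("pics/s1.png",c["pixels"])
E
```

```text
pre t 4.85 F [ 0.06 -0.19  0.7 ] open 1.0 p [ 0.4305 -0.3362  0.2205]
at t 6.0 F [-0.42 -1.3   0.31] open 0.995 p [ 0.4873 -0.3401  0.1376]
grip t 7.03 F [ 0.43  0.36 -0.84] open 0.259 p [ 0.4872 -0.3396  0.1369]
44.997185468673706
lift t 7.58 F [ 2.36 -0.22 -2.16] open 0.254 p [ 0.4801 -0.3392  0.1468]
out t 9.02 F [-0.52 -1.32 -3.8 ] open 0.254 p [ 0.4071 -0.3333  0.2508]
```

```bash
python3 - <<'E'
from h import *
xb=np.array([np.cos(BY),np.sin(BY)])
bot.goto(up([.46,-.25],.34),toolrot(CY)); st("upright")
bot.goto(up(BIN-.07*xb,.30),toolrot(BY)); st("above")
bot.line_to(up(BIN-.07*xb,.207),max_speed=.1); bot.hold(.3); st("pre-hook")
s=bot.read_camera("scene"); t=bot.read_camera("top"); w=bot.read_camera("wrist")
S=s["pixels"]
o=np.array([*(BIN-.07*xb),.207])
xs=np.array([*xb,0])
pts={"seat":o-[0,0,.1345],"tip":o+.016*xs-[0,0,.1145],"bar":np.array([*BIN,.105])}
im=cv2.resize(S[100:240,250:380],None,fx=4,fy=4,interpolation=cv2.INTER_CUBIC)
for k,p in pts.items():
    q=proj(s,p)[0]; print(k,q.round(1)); cv2.circle(im,tuple(int(v) for v in (q+.5-[250,100])*4),3,(0,0,255),1)
cv2.imwrite("pics/s2.png",im); cv2.imwrite("pics/w2.png",w["pixels"])
E
```

```text
upright t 9.79 F [-0.75 -0.91 -3.  ] open 0.258 p [ 0.4599 -0.2496  0.3227]
above t 11.44 F [ 0.29  0.43 -3.22] open 0.254 p [0.575  0.1816 0.2841]
pre-hook t 12.82 F [-0.47  0.13 -2.3 ] open 0.258 p [0.5748 0.183  0.1914]
seat [299.8 181.3]
tip [304.9 178.4]
bar [320.8 182.2]
```

View pics/s2.png

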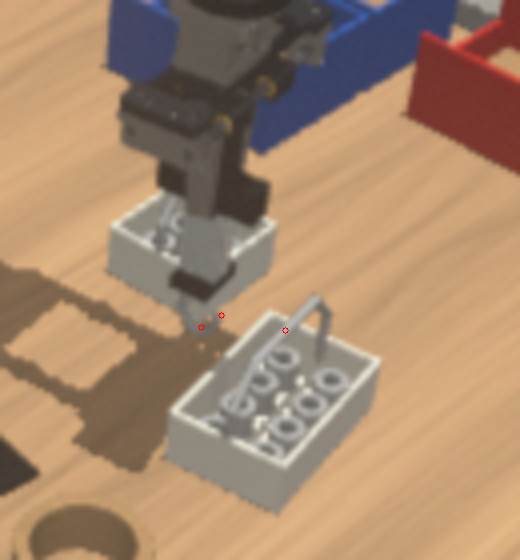

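The scene crop shows the hook's seat where the model puts it, at crop (201,328). The bar point (285,331) lies on the middle of the wire. I hook on and lift under force control.

```bash
cat >> h.py <<'E'
def fz(n=12):
    v=[]
    for _ in range(n): bot.hold(.02); v.append(-bot.current_contact_force()[2])
    return float(np.mean(v))
E
python3 - <<'E'
from h import *
f0=fz(20); print("f0",f0)
open("f0","w").write(str(f0))
bot.line_to(up(BIN,.207),max_speed=.06); st("in")
bot.line_to(up(BIN,.236),max_speed=.05); print("contact",fz()-f0)
bot.line_to(up(BIN,.258),max_speed=.04); z=.258
while z<.325:
    F=fz()-f0; cl=z-.2355-max(F-.2,0)/120; print(round(z,4),round(F,2),round(cl*1e3,1),flush=True)
    if cl>.011: break
    z+=.004; bot.line_to(up(BIN,z),max_speed=.03)
st("stop"); w=bot.read_camera("wrist"); s=bot.read_camera("scene"); cv2.imwrite("pics/w3.png",w["pixels"])
cv2.imwrite("pics/s3.png",cv2.resize(s["pixels"][110:240,250:380],None,fx=4.5,fy=4.5,interpolation=cv2.INTER_CUBIC))
E
```

```text
f0 2.7800144871803023
in t 14.62 F [-4.65 -1.    2.48] open 0.256 p [0.6431 0.1948 0.1913]
contact 0.35581744938268445
0.258 2.66 2.0
0.262 3.31 0.6
0.266 3.69 1.4
0.27 4.1 2.0
0.274 4.22 5.0
0.278 4.62 5.7
0.282 4.28 12.5
stop t 19.36 F [ 1.03  0.04 -7.59] open 0.258 p [0.6436 0.1949 0.2659]
```

View pics/s3.png

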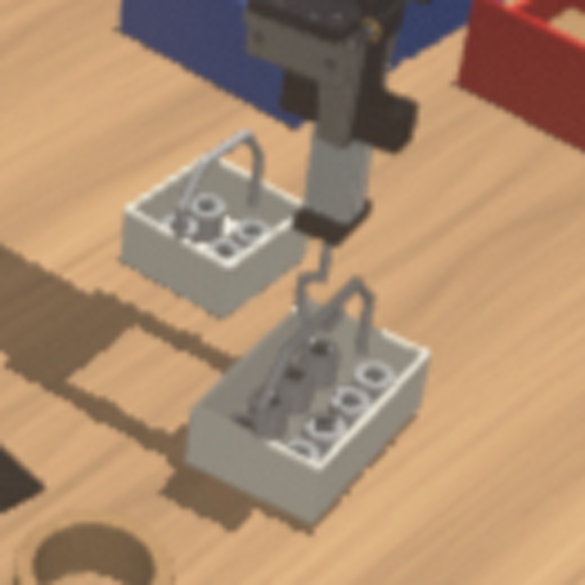

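The bin hangs free with its shadow detached, at a steady load of about 4.4 N and 12 mm clear of the table. I raise it 5 mm, hold, then carry it and lower it onto the mat.

```bash
python3 - <<'E'
from h import *
f0=float(open("f0").read()); z=.287
bot.line_to(up(BIN,z),max_speed=.02); bot.hold(2.6); F=fz()-f0; print("load",F,"clear",z-.2355-(F-.2)/120)
bot.line_to(up([.54,.10],z),max_speed=.08); st("via")
bot.line_to(up(MAT,z),max_speed=.08); bot.hold(.8); st("over mat"); print("load",fz()-f0)
bot.line_to(up(MAT,.270),max_speed=.015); print("load",fz()-f0)
bot.line_to(up(MAT,.245),max_speed=.04); print("load",fz()-f0)
bot.line_to(up(MAT,.213),max_speed=.05); bot.hold(.2); print("load",fz()-f0); st("down")
s=bot.read_camera("scene")
cv2.imwrite("pics/s4.png",cv2.resize(s["pixels"][130:270,150:300],None,fx=4,fy=4,interpolation=cv2.INTER_CUBIC))
E
```

```text
load 4.657489370699015 clear 0.014354255244174871
via t 24.57 F [ 0.14 -0.79 -6.63] open 0.256 p [0.5402 0.1002 0.271 ]
over mat t 27.73 F [ 0.14  0.19 -7.22] open 0.256 p [ 0.457 -0.057  0.271]
load 4.202843001970582
load 3.432367614573128
load 0.5205766159789214
load 0.018020248146179974
down t 31.58 F [-1.96  1.1  -2.63] open 0.257 p [ 0.457  -0.0569  0.197 ]
```

View pics/s4.png

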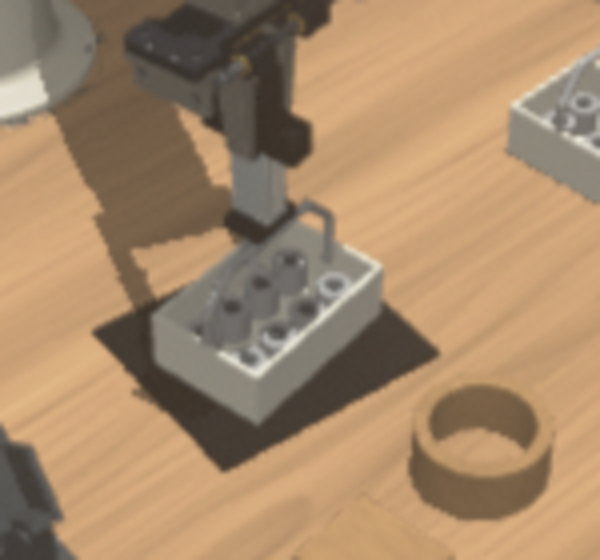

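The bin stands level on the mat at crop (265,330), the wire is just under the collar, and the load reads zero. I back the hook out in small steps with a force guard.

```bash
python3 - <<'E'
from h import *
xb=np.array([np.cos(BY),np.sin(BY)])
for d in(.01,.02,.03,.045,.07):
    bot.line_to(up(MAT-d*xb,.213),max_speed=.05); bot.hold(.05)
    F=np.mean([bot.hold(.02) or bot.current_contact_force() for _ in range(6)],0); print(d,F.round(2),flush=True)
    if np.hypot(*F[:2])>3.5: break
else:
    bot.line_to(up(MAT-.07*xb,.34),max_speed=.15)
    bot.goto(up([.42,-.2],.34),toolrot(CY)); st("clear")
    t=bot.read_camera("top"); cv2.imwrite("pics/t5.png",cv2.resize(t["pixels"][110:290,100:430],None,fx=2.4,fy=2.4,interpolation=cv2.INTER_CUBIC))
    print(proj(t,[*MAT,.05]))
    bot.goto(cr(.14),toolrot(CY,L)); bot.hold(.2); st("pre-insert")
E
```

```text
0.01 [-0.03 -0.14 -3.01]
0.02 [ 0.36  0.16 -2.96]
0.03 [ 0.3  -0.03 -2.4 ]
0.045 [-0.26 -0.27 -2.71]
0.07 [ 0.31 -0.08 -2.59]
clear t 36.13 F [ 0.11  0.03 -3.38] open 0.258 p [ 0.4196 -0.2001  0.3228]
[[275.82068646 234.49182048]]
pre-insert t 37.12 F [-0.05  0.45 -3.2 ] open 0.259 p [ 0.4084 -0.3328  0.2528]
```

View pics/t5.png

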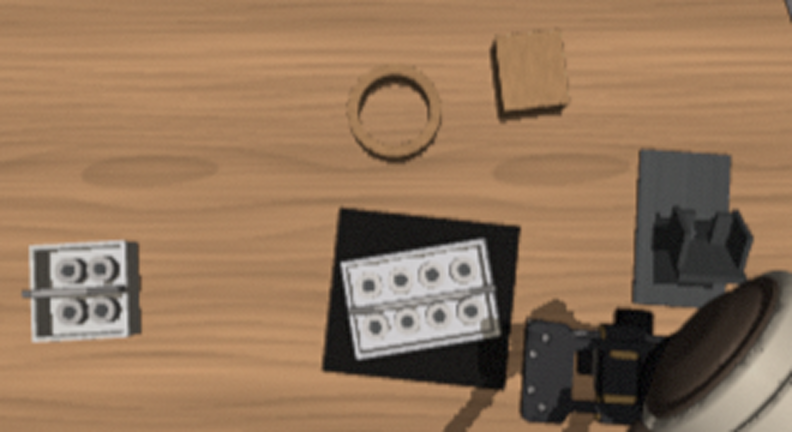

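The bin sits centred on the mat, rim centre about (274.6,234.6) against the predicted (275.8,234.5), and the bystanders are unmoved. I slide the scale back along the cradle's axis.

```bash
python3 - <<'E'
from h import *
for d in(.11,.09,.07,.05,.03,.015,.006,.002,.0005):
    bot.line_to(cr(d),max_speed=.06); bot.hold(.04)
    F=np.mean([bot.hold(.02) or bot.current_contact_force() for _ in range(4)],0); print(d,F.round(2),flush=True)
    if np.linalg.norm(F-[0,0,-2.8])>9: print("STOP"); break
else:
    bot.set_gripper(.5,10); st("open"); bot.set_gripper(1.); 
    bot.line_to(cr(.13),max_speed=.12); bot.hold(.3); st("away")
    bot.goto([.40,-.10,.40],toolrot(CY)); bot.hold(.2)
    bot.goto([0.232,0.526,0.3],toolrot(.41)); st("home")
E
sed -i 's#T0=dict.*#T0=T#; s#Wc=pickle.load.*; T0#Wc=pickle.load(open("w_cr.pkl","rb")); T0#' ov.py; python3 ov.py .478 -.339 -.075 pics/ov6.png
```

```text
0.11 [ 0.09  0.2  -2.18]
0.09 [ 1.16  0.5  -2.83]
0.07 [ 2.04  0.38 -1.85]
0.05 [ 1.46  0.09 -2.56]
0.03 [ 1.33  0.26 -1.73]
0.015 [ 1.43 -0.46 -1.41]
0.006 [ 2.86 -0.46 -2.43]
0.002 [ 2.56 -0.23 -2.32]
0.0005 [ 2.19 -0.71 -2.03]
open t 42.39 F [-0.97  0.88 -0.13] open 0.5 p [ 0.4869 -0.3397  0.1374]
away t 44.73 F [-0.27 -0.54 -0.65] open 1.0 p [ 0.4129 -0.3339  0.243 ]
home t 48.35 F [0.29 0.09 0.91] open 0.998 p [0.2329 0.5256 0.3002]
handle from top px [[ 0.48911694 -0.33603284  0.15      ]]
```

View pics/ov6.png

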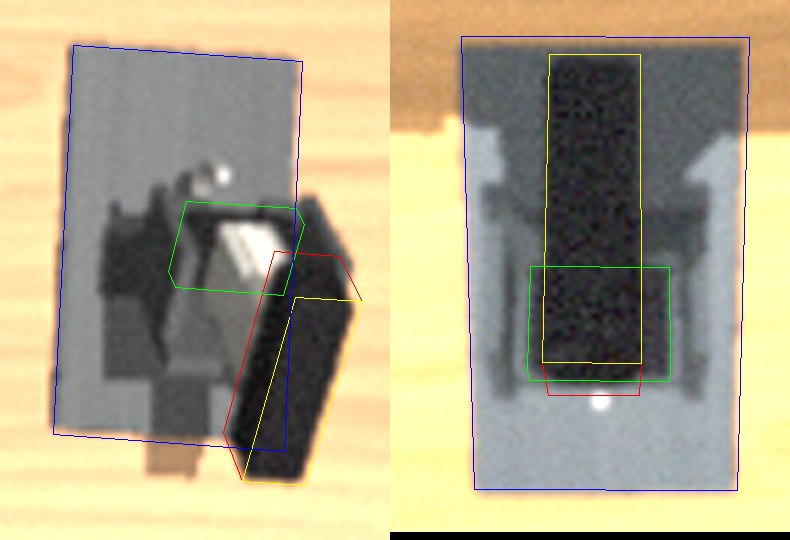

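The fresh top view on the left shows the scale back in its cradle at the same pixels as at the start. I'm handing the job in.

```bash
python3 -c "
from workcell import bot
print(bot.job_done(), bot.current_clock())"
```

```text
the job is handed in; nothing more can be done
the job is handed in; nothing more can be done
```

I handed the job in at about 48 s on the robot's clock. I lifted the long bin with the scale at a load of about 4.4 N (roughly 0.45 kg), held it about 15 mm clear of the table for over two seconds and set it down in the middle of the mat; the scale is back in its cradle. The hand-in returned no verdict.

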